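# Measure a wooden strip in a bench gauge with its slip-clutch cap

### The job

Measure the wooden test strip: lay it flat on the bed of the bench thickness gauge and slide it under the spindle until its end is fully home against the stop, then let go of it. Then turn the knurled cap on top of the gauge clockwise, regripping as needed, until its clutch slips with the spindle holding the strip, and stop there: after a short slip the clutch locks up and the spindle would crush the wood. Leave the strip held in the gauge, and leave the other things where they are.

Things in the scene. Friction and masses are not known exactly. Their poses are not given: they have to be found in the camera images.
- gauge: bench thickness gauge, metal, fixed to the table. Origin on the spindle axis at table height; z up; x runs from the bed's open end (-x, robot side) to the stop. Base 200 x 84 x 16 mm (x -132 to 68). On it a bed 44 mm wide, top 30 mm up, from x = -128 to the stop. Grey column at x 36 to 64, with an arm at height 80-104 that holds a barrel 33 mm wide (78-108 up) on the axis
- cap_grip (a point): centre of the knurled steel cap: upright cylinder 24 mm across, 28 mm high (140-168 mm above the table), topmost part of the gauge, free all round; grip from above. Fixed height; axes do not turn with it. Clockwise from above lowers the spindle 7.2 mm/rad, counter-clockwise opens it. It drives the screw through a slip clutch. Screw friction is 0.13 N m; it stays where it is left
- thimble_mid (a point): centre of the thimble, 30 mm wide, 108-136 mm up, just below the cap, fixed to the screw (turning it by-passes the clutch). With the spindle on the strip, torque on the cap rises in about 0.2 rad to 0.23-0.25 N m; then the thimble stands still and the cap slips at even torque. After 0.6 rad of slip in all the clutch locks: every further 0.1 rad adds about 13 N on the strip
- anvil_mid (a point): point of the bed under the spindle axis, 30 mm up. The spindle (10 mm thick) points down at it; its tip starts 15.5 to 30.5 mm above it, not measured. A slipping clutch presses with 15-18 N. If the cap is held still between small clockwise steps, the torque that it gives back about z (up positive) is about 0.1 N m higher while the clutch slips than while the screw runs free
- bed_mouth (a point): start of the flared lead-ins of the two guide rails, on the bed's centre line, 40 mm before the spindle axis, 30 mm up. The rails are 6 mm high, 29 mm apart inside, from 21 mm before the axis to the stop; from here to the open end the bed is bare, with room for fingers beside the strip
- bed_stop (a point): foot of the stop's face, on the bed's centre line at bed height (25 mm beyond the spindle axis, 30 mm above the table); the stop is 40 mm wide and 15 mm high; axes as the gauge's, x pointing into the stop
- strip_mid (a point): centre of the loose wooden test strip, a plain pale bar 150 x 22 x 12 mm, about 35 g, lying flat on the table left or right of the gauge; x along its length, z up; this point is 6 mm above its underside. Either end may go in. When home it lies 75 mm before bed_stop and 6 mm above the bed, with about 100 mm of it in front of the spindle axis
- forceps: plain steel forceps lying flat, 124 x 16 x 9 mm; origin at the middle of the underside, x along them. A bystander: leave it
- carton: small pale carton, 41 x 53 x 22 mm, origin under its centre. A bystander: leave it
- dropper: brown dropper bottle, 33 mm wide and 104 mm tall, standing behind the gauge, origin under its centre. A bystander: leave it
- lens: hand lens lying flat, 148 x 62 x 13 mm, origin under its middle. A bystander: leave it
- dish: empty clear petri dish, 88 mm wide, 14 mm high, origin under its centre. A bystander: leave it

How it is judged:
On the way, in this order (a step that is already met when the one before it is completed fails the run):
1. the strip lies flat on the bed with its end home against the stop, let go (x of strip_mid in the frame of bed_stop between -0.079 and -0.072 m and y of strip_mid in the frame of bed_stop between -0.006 and 0.006 m and z of strip_mid in the frame of bed_stop between 0.003 and 0.009 m and angle between the x axis of strip_mid and the x axis of bed_stop, either way round below 0.12 rad and contact force between the fingers and strip below 0.1 N), for 0.2 s.
2. the spindle presses the strip onto the bed with the clutch's force (contact force between gauge and strip above 25 N), for 0.2 s.
At the end, for the whole second after the job is handed in: the strip lies flat on the bed between the guides, its end within 4 mm of the stop, at rest, and the spindle holds it with the clutch's force (force of spindle and bed on the strip together above 25 N, that is 12.5 N from above and as much from below; a slipping clutch gives about 35 N) (x of strip_mid in the frame of bed_stop between -0.079 and -0.072 m and y of strip_mid in the frame of bed_stop between -0.006 and 0.006 m and z of strip_mid in the frame of bed_stop between 0.003 and 0.009 m and angle between the x axis of strip_mid and the x axis of bed_stop, either way round below 0.12 rad and contact force between gauge and strip above 25 N and linear speed of strip below 0.01 m/s); the robot touches nothing.
It fails at once if the strip is crushed or rammed: the gauge's parts together press on it with over 56 N (28 N from above and as much from below) (contact force between gauge and strip above 56 N).
It fails at once if a bystander is pushed away by more than 30 mm (distance of any of forceps, carton, dropper, lens, dish from where it was at the start of the episode above 0.03 m).
It also fails if it takes over 72 s, if anything falls off the work surface, if the arm or the gripper's body presses on something with over 40 N, if the wrist force passes 120 N, or if a joint passes its speed limit or range.

### The arm

A 6-joint arm with a two-finger parallel gripper is mounted at the origin on a cart in front of the work surface, level with it; the furniture and walls round the work are solid. World frame = base frame: x ahead of the robot, y to its left, z up, the work surface at z = 0. Lengths are in m, angles in rad, forces in N, time in s.
With the tool pointing down it reaches from about 0.35 to 0.975 m from the base axis. Payload 4.9 kg.
Tool frame: the origin (TCP) lies on the centre line of the jaws, within the pads' length; the fingertips stand manip.tcp_to_tips ahead of it and the grasp point (between the pads) is the TCP (manip.tcp_to_tips is the distance from the TCP to the fingertips, in m); y points along the fingers, z is the direction in which the jaws open and shut, and the axes are right-handed (so a half turn about y gives the same grasp; the last joint's range is limited). The gripper opens to 85 mm and grips with 20 to 120 N. Pads are 22 mm wide; open, the fingers measure 114 mm over their backs; the gripper's body (76 mm by 85 mm) begins 54 mm behind the grasp point. The pads swing forward as they close: fully open they stand 13 mm farther back than shut.
Start: joints at [-1.469, 0.053, 1.613, -0, 1.476, -0.119], TCP at [0.137, -0.61, 0.25] pointing down, gripper open.
Joint ranges: [-3.01, 3.01], [-1.01, 2.22], [0.06, 2.58], [-1.02, 4.17], [0.09, 2.62], [-3.14, 3.14]. Speed limits (rad/s): [2.57, 2.57, 3.14, 3.14, 3.14, 3.14].

### API

Orientations are given as a unit quaternion [w, x, y, z].
In Python, from plant import manip gives the robot as it stands.
- The arm moves only by the tool apply_moves, never from a script. Its argument "moves" is a list of rows, each a list of 7 numbers: the gripper's target within -1 to 1 (shut at 1, half-way at 0, fully open at -1), then the shift along the tool's x, y, z in mm, then the turn, a rotation vector about the tool's x, y, z in degrees. A call has 1 to 20 rows; each row shifts and turns the commanded pose from where the row before left it, along the tool's axes as they then stand; what a row does not reach is not made up. A row lasts 1/10 s, in which the tool goes at most 50 mm and 8.59 degrees, less where a joint would pass 70% of its speed; a pose out of reach is approached as far as the arm can. A call with a gripper value outside its range is refused whole. The fingers move at their own pace and stop on an object; the grip force is fixed at half the most. Time passes only in rows, so rows that do not move let the fingers close. It gives the time, the measured TCP pose, the force and the opening at its end, in the units of the state.
- manip.state(): the state, without advancing time (a new reading comes with each control period).
- manip.grab_frame(name): name is "scene" or "top"; returns the picture (480x640x3 uint8, blue, green, red); there is no depth.
- manip.calibration(name): a dict with "mtx" (3x3 intrinsics, pixels), "T" (4x4, takes a point from camera to world coordinates). Camera axes: x right, y down, z forward; pixel columns grow to the right and rows downward; lengths in m; the calibration is good to about 2 mm. A picture is of the moment at which its call begins. calibration takes no time and is no camera call.
- manip.job_done(): hands the job in, once; it reports no verdict.
The state is a dict: "time": time; "joint_pos": joint angles; "joint_vel": joint speeds; "joint_efforts": joint torques, N m; "tool_pos": TCP position; "tool_rot": TCP orientation; "contact_force": force on the tool from outside, world axes, zero at the start; "ft_torque": the same for the moment, N m; "gripper_width": opening from 0.0 (shut) to 1.0 (fully open).
Only numpy, scipy, OpenCV 4.12 (cv2) and the standard library are available. Lean on these libraries where they do the work, as an engineer would, in place of code of your own. Each camera call takes 0.05 s, during which the arm holds its last target. There are 200 camera calls.

## Working session

There is one attempt and no reset: what is moved stays moved. The work goes in short steps, Python scripts to look and compute and a tool call to move; the robot and the scene stay as the last step left them, time stands still between calls to the robot, and variables do not carry over. Pictures are saved under pics/ and viewed, about 8 in all and at most 12, crops included, and the job is handed in when it is done.

Besides the shell and the picture viewer there is one more tool, called after "Emit:" by a JSON object that holds its "op" and its "data". apply_moves: Moves the arm, as the interface text tells. Its arguments: {"type":"object","properties":{"moves":{"type":"array","items":{"type":"array","items":{"type":"number"}}}},"required":["moves"]}

```bash
mkdir -p pics; cat > h.py <<'E'
import numpy as np, cv2
from plant import manip
from scipy.spatial.transform import Rotation as R
def px2w(cam,u,v,z):
    c=manip.calibration(cam);K=np.array(c["mtx"]);T=np.array(c["T"])
    d=T[:3,:3]@np.linalg.solve(K,[u,v,1.]);o=T[:3,3]
    return o+d*(z-o[2])/d[2]
def w2px(cam,p):
    c=manip.calibration(cam);K=np.array(c["mtx"]);T=np.array(c["T"])
    q=K@(T[:3,:3].T@(np.array(p)-T[:3,3]));return q[:2]/q[2]
def rot():
    q=manip.state()["tool_rot"];return R.from_quat([q[1],q[2],q[3],q[0]])
E
python3 - <<'E'
from h import *
for n in("top","scene"):
    cv2.imwrite(f"pics/{n}0.png",manip.grab_frame(n)); print(n,manip.calibration(n))
s=manip.state();print(s,manip.tcp_to_tips);print(rot().as_matrix().round(3))
E
```

```text
top {'mtx': array([[488.11267122,   0.        , 318.94909784],
       [  0.        , 488.11267122, 248.18794168],
       [  0.        ,   0.        ,   1.        ]]), 'T': array([[ 0.03078153, -0.99360625,  0.10862371,  0.41391242],
       [-0.99938738, -0.0287842 ,  0.01990832,  0.04654745],
       [-0.01665439, -0.10916997, -0.99388357,  1.19149111],
       [ 0.        ,  0.        ,  0.        ,  1.        ]])}
scene {'mtx': array([[556.91280922,   0.        , 325.54777399],
       [  0.        , 556.91280922, 239.64052175],
       [  0.        ,   0.        ,   1.        ]]), 'T': array([[-0.64785644, -0.367407  ,  0.66730362, -0.32801456],
       [-0.76171256,  0.30242277, -0.57300475,  0.77534144],
       [ 0.00871815, -0.87951837, -0.47578506,  0.71740935],
       [ 0.        ,  0.        ,  0.        ,  1.        ]])}
{'time': 0.1, 'joint_pos': array([-1.46900724e+00,  5.32741343e-02,  1.61416184e+00, -1.63366055e-05,
        1.47596044e+00, -1.18976176e-01]), 'joint_vel': array([-8.45300902e-04, -7.50918038e-04,  1.87508242e-05, -7.25458911e-04,
       -1.21321204e-03, -1.23501585e-03]), 'joint_efforts': array([-6.79676086e-04, -3.94902349e+01, -3.71363461e+01, -8.98008443e-05,
        3.96042393e-03, -1.74350987e-07]), 'tool_pos': array([ 0.13681769, -0.60930695,  0.24919319]), 'tool_rot': array([ 0.07789415, -0.07789469,  0.70344075, -0.70216525]), 'contact_force': array([-0.15569786,  0.49022261, -0.55161101]), 'ft_torque': array([0.00413509, 0.03455232, 0.0314754 ]), 'gripper_width': 1.0028237866401644} 0.019
[[-0.976 -0.     0.219]
 [-0.219  0.002 -0.976]
 [-0.    -1.    -0.002]]
```

View pics/top0.png

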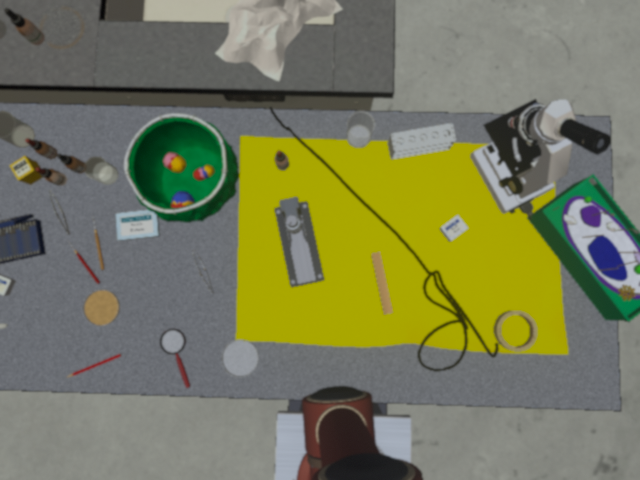

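View pics/scene0.png

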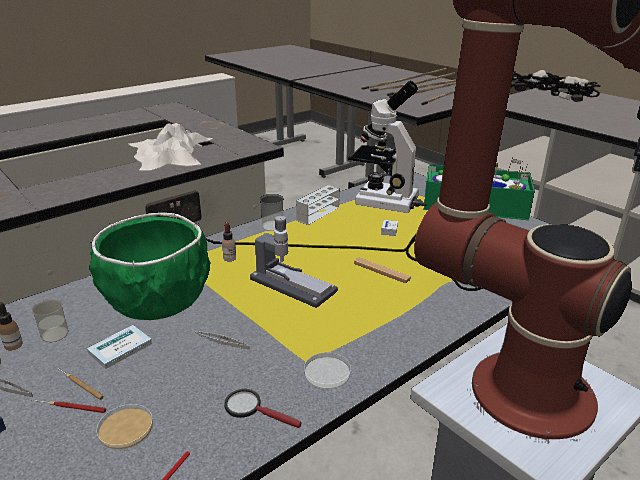

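The top view shows the gauge at about (300,243) and the strip at about (381,283), to the right of the gauge. I'll enlarge both views.

```bash
python3 - <<'E'
from h import *
a=cv2.imread("pics/top0.png")[190:320,265:400]; cv2.imwrite("pics/c1.png",cv2.resize(a,None,fx=4.5,fy=4.5,interpolation=cv2.INTER_CUBIC))
b=cv2.imread("pics/scene0.png")[205:315,240:420]; cv2.imwrite("pics/c2.png",cv2.resize(b,None,fx=4.4,fy=4.4,interpolation=cv2.INTER_CUBIC))
E
```

```text
(no output)
```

View pics/c1.png

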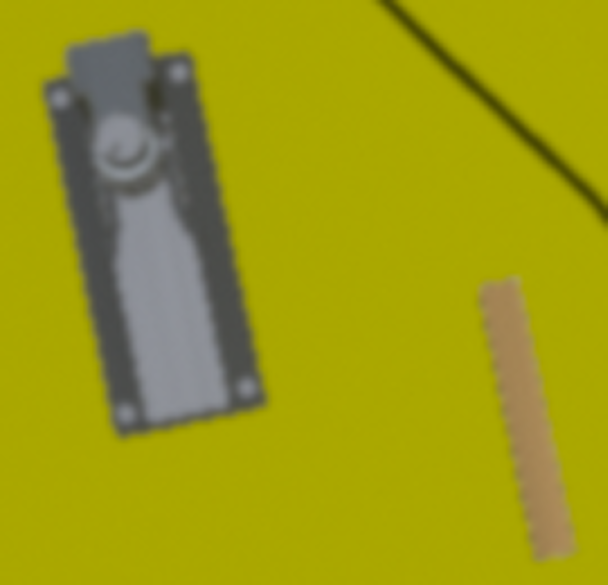

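View pics/c2.png

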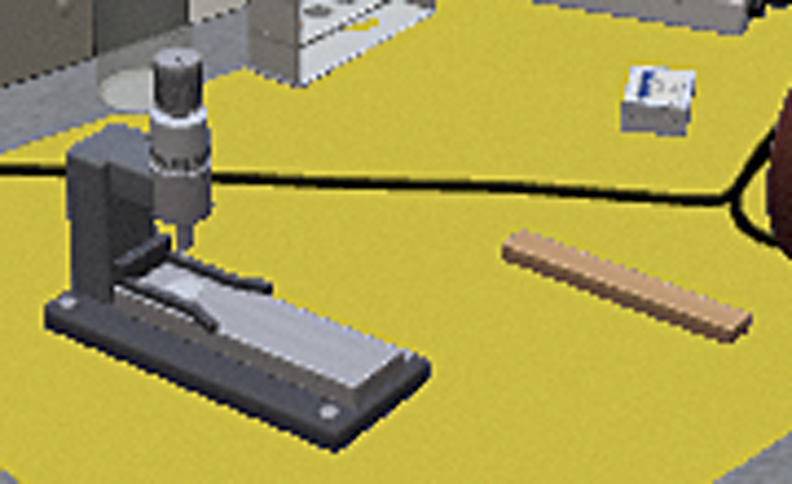

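```bash
python3 - <<'E'
from h import *
from scipy.optimize import least_squares
t=lambda u,v:((u+.5)/4.5-.5+265,(v+.5)/4.5-.5+190)
s=lambda u,v:((u+.5)/4.4-.5+240,(v+.5)/4.4-.5+205)
G=[("top",t(118,437),(-.132,.042,.016)),("top",t(267,403),(-.132,-.042,.016)),("top",t(190,54),(.068,-.042,.016)),("top",t(43,85),(.068,.042,.016)),
("scene",s(45,306),(.068,.042,.016)),("scene",s(336,436),(-.132,.042,.016)),("scene",s(431,362),(-.132,-.042,.016)),
("scene",s(178,57),(0,0,.168)),("top",t(125,147),(0,0,.168))]
S=[("top",t(480,287),(.075,.011,.012)),("top",t(520,280),(.075,-.011,.012)),("top",t(577,550),(-.075,-.011,.012)),("top",t(536,560),(-.075,.011,.012)),
("scene",s(522,231),(.075,-.011,.012)),("scene",s(502,246),(.075,.011,.012)),("scene",s(752,318),(-.075,-.011,.012)),("scene",s(733,331),(-.075,.011,.012))]
for n,D,x0 in(("gauge",G,(.45,.05,.2)),("strip",S,(.4,-.1,.2))):
    def f(x):
        r=R.from_euler("z",x[2])
        return np.concatenate([w2px(c,r.apply(p)+[x[0],x[1],0])-q for c,q,p in D])
    for w in ("both","top","scene"):
        D0=D; D=[d for d in D if w in("both",d[0])]
        o=least_squares(f,x0,loss="soft_l1");print(n,w,o.x.round(4),o.fun.round(1));D=D0
E
```

```text
gauge both [0.5829 0.1265 0.2373] [-0.6  1.   0.4  1.4  0.7 -1.  -0.2 -0.9 -1.   0.3  0.4 -0.1  0.8 -0.2
  0.3  0.7 -0.6 -1.6]
gauge top [0.5819 0.1264 0.2459] [-0.2  1.5  0.9  1.6  0.5 -0.7 -0.4 -0.3 -0.6 -1.1]
gauge scene [0.5839 0.1255 0.2223] [-0.8 -0.2 -0.3 -0.1  0.6 -0.1  0.4  0.4]
strip both [ 0.4636 -0.0842  0.2218] [-0.  -0.2  0.  -0.4  0.1  0.9  0.2  0.4 -0.  -0.2 -0.4 -0.1  0.1 -0.5
 -0.2  0.5]
strip top [ 0.464  -0.084   0.2221] [-0.1 -0.4 -0.1 -0.6  0.   0.7  0.1  0.2]
strip scene [ 0.4632 -0.0843  0.2211] [ 0.1 -0.1 -0.3 -0.   0.2 -0.4 -0.1  0.6]
```

Emit:
{"op": "apply_moves", "data": {"moves": [[-1, -10, 0, -11, 0, 0, 0], [-1, -20, 0, -22, 0, 0, 0], [-1, -26, 0, -29, 0, 0, 0], [-1, -26, 0, -29, 0, 0, 0], [-1, -26, 0, -29, 0, 0, 0], [-1, -26, 0, -29, 0, 0, 0], [-1, -26, 0, -29, 0, 0, 0], [-1, -26, 0, -29, 0, 0, 0], [-1, -26, 0, -29, 0, 0, 0], [-1, -26, 0, -29, 0, 0, 0], [-1, -26, 0, -29, 0, 0, 0], [-1, -26, 0, -29, 0, 0, 0], [-1, -26, 0, -29, 0, 0, 0], [-1, -26, 0, -29, 0, 0, 0], [-1, -26, 0, -29, 0, 0, 0], [-1, -26, 0, -29, 0, 0, 0], [-1, -5, 0, -2, 0, 0, 0], [-1, 0, 0, 0, 0, 0, 0]]}}

```text
time: 1.9
tool_pos: [0.4294, -0.091, 0.2499]
tool_rot: [0.079, -0.079, 0.703, -0.703]
contact_force: [1.1, 0.9, 0.1]
gripper_width: 1.004
```

```bash
cat >> h.py <<'E'
def go(p,yaw):
    "tool-frame shift in mm to p, and remaining yaw in deg (tool x to -yaw dir); plus force"
    s=manip.state();r=rot();x=r.as_matrix()[:,0]
    dy=(np.arctan2(-x[1],-x[0])-yaw+np.pi)%(2*np.pi)-np.pi
    print("t",round(s["time"],2),"pos",s["tool_pos"].round(4),"shift",(r.inv().apply(np.array(p)-s["tool_pos"])*1e3).round(1),
     "turn about tool y",round(np.degrees(dy),2),"F",s["contact_force"].round(2),"M",s["ft_torque"].round(3),"w",round(s["gripper_width"],3),"j",s["joint_pos"].round(2))
G=np.array([.583,.1262,0]);GY=.235
def g2w(x,y,z): return G+R.from_euler("z",GY).apply([x,y,z])
E
python3 -c "
from h import *
go([.4295,-.0919,.023],.2218);print(rot().as_matrix().round(3))"
```

```text
t 1.9 pos [ 0.4294 -0.091   0.2499] shift [ -0.  226.9   1. ] turn about tool y 0.11 F [1.07 0.93 0.14] M [-0.019  0.001  0.003] w 1.004 j [-0.38 -0.42  2.02 -0.    1.54  0.97]
[[-0.975 -0.001  0.222]
 [-0.222 -0.    -0.975]
 [ 0.001 -1.    -0.   ]]
```

Emit:
{"op": "apply_moves", "data": {"moves": [[-1, 0, 20, 1, 0, 0, 0], [-1, 0, 40, 0, 0, 0, 0], [-1, 0, 40, 0, 0, 0, 0], [-1, 0, 40, 0, 0, 0, 0], [-1, 0, 40, 0, 0, 0, 0], [-1, 0, 25, 0, 0, 0, 0], [-1, 0, 14, 0, 0, 0, 0], [-1, 0, 7, 0, 0, 0, 0], [1, 0, 0, 0, 0, 0, 0], [1, 0, 0, 0, 0, 0, 0], [1, 0, 0, 0, 0, 0, 0], [1, 0, 0, 0, 0, 0, 0], [1, 0, 0, 0, 0, 0, 0], [1, 0, 0, 0, 0, 0, 0], [1, 0, 0, 0, 0, 0, 0], [1, 0, 0, 0, 0, 0, 0], [1, 0, 0, 0, 0, 0, 0]]}}

```text
time: 3.6
tool_pos: [0.4309, -0.0935, 0.0256]
tool_rot: [-0.079, 0.077, -0.702, 0.703]
contact_force: [-1.3, 0.8, 6.2]
gripper_width: 0.231
```

```bash
python3 -c "
from h import *
go([.4295,-.0919,.023],.2218);print(rot().as_matrix().round(3))"
```

```text
t 3.6 pos [ 0.4309 -0.0935  0.0256] shift [ 1.   2.6 -1.9] turn about tool y -0.04 F [-1.28  0.76  6.23] M [ 0.045  0.147 -0.008] w 0.231 j [-0.38 -0.13  2.2  -0.    1.07  0.97]
[[-0.976  0.002  0.219]
 [-0.219 -0.001 -0.976]
 [-0.002 -1.     0.001]]
```

Emit:
{"op": "apply_moves", "data": {"moves": [[1, 0, -5, 0, 0, 0, 0], [1, 0, -15, 0, 0, 0, 0], [1, 0, -25, 0, 0, 0, 0], [1, 0, -25, 0, 0, 0, 0], [1, 0, -10, 0, 0, 0, 0], [1, -2, 0, -10, 0, 0, 0], [1, -5, 0, -24, 0, 0, 0], [1, -6, 0, -27, 0, -0.7, 0], [1, -6, 0, -27, 0, 0, 0], [1, -6, 0, -27, 0, 0, 0], [1, -6, 0, -27, 0, 0, 0], [1, -4, 0, -22, 0, 0, 0], [1, -2, 0, -14, 0, 0, 0], [1, 0, 0, 0, 0, 0, 0], [1, 0, 0, 0, 0, 0, 0]]}}

```text
time: 5.1
tool_pos: [0.4244, 0.0889, 0.1029]
tool_rot: [-0.082, 0.083, -0.702, 0.702]
contact_force: [0.8, -0.2, -0.0]
gripper_width: 0.229
```

```bash
python3 - <<'E'
from h import *
go(g2w(-.160,0,.0570),GY)
a=manip.grab_frame("top");b=manip.grab_frame("scene")
cv2.imwrite("pics/t1.png",a);cv2.imwrite("pics/s1.png",b)
a=cv2.resize(a[170:330,265:365],None,fx=3.6,fy=3.6,interpolation=cv2.INTER_CUBIC)
b=cv2.resize(b[200:340,230:350],None,fx=3.6,fy=3.6,interpolation=cv2.INTER_CUBIC)
b=cv2.copyMakeBorder(b,0,a.shape[0]-b.shape[0],0,0,0)
cv2.imwrite("pics/c3.png",np.hstack([a,b]))
E
```

```text
t 5.1 pos [0.4244 0.0889 0.1029] shift [-3.  45.9  0.7] turn about tool y -0.05 F [ 0.8  -0.2  -0.04] M [ 0.029  0.044 -0.012] w 0.229 j [ 0.03 -0.29  2.18 -0.    1.25  1.37]
```

View pics/c3.png

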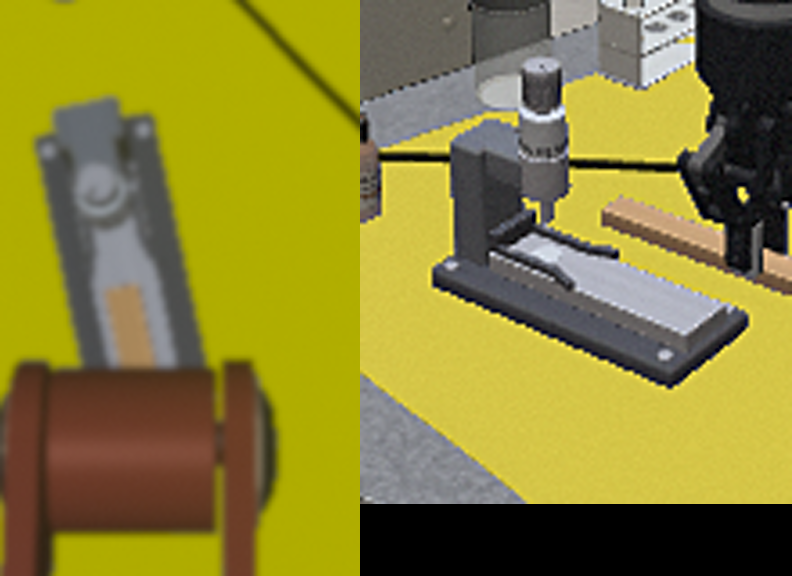

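```bash
python3 - <<'E'
from h import *
p=px2w("top",298.25,249.5,.089);print(p,R.from_euler("z",-GY).apply(p-G))
# rails' inner midline in both top & scene ref: predicted pixel of the bed points
for q in [(-.05,0,.03),(.025,0,.030)]: print(w2px("top",g2w(*q)))
E
```

```text
[0.53004365 0.11558569 0.089     ] [-0.05397228  0.00200794  0.089     ]
[300.19141376 250.33891031]
[294.01709254 220.06292202]
```

Emit:
{"op": "apply_moves", "data": {"moves": [[1, 0, 15, 1.5, 0, 0, 0], [1, 0, 20, 0, 0, 0, 0], [1, 0, 7, 0, 0, 0, 0], [1, 0, 2, 0, 0, 0, 0], [1, 0, 0, 0, 0, 0, 0], [1, 0, 0.6, 0, 0, 0, 0], [1, 0, 0.4, 0, 0, 0, 0], [1, 0, 0, 0, 0, 0, 0]]}}

```text
time: 6.0
tool_pos: [0.4263, 0.0872, 0.0599]
tool_rot: [-0.083, 0.082, -0.702, 0.702]
contact_force: [0.5, -0.5, 0.0]
gripper_width: 0.229
```

```bash
python3 -c "
from h import *
go(g2w(-.084,0,.0560),GY)"
```

```text
t 6.0 pos [0.4263 0.0872 0.0599] shift [-77.5   4.   -1.6] turn about tool y -0.11 F [ 0.53 -0.47  0.03] M [-0.023  0.034  0.024] w 0.229 j [ 0.03 -0.21  2.2   0.    1.15  1.37]
```

Emit:
{"op": "apply_moves", "data": {"moves": [[1, 0, 1, 0, 0, 0, 0], [1, 0, 0.5, 0, 0, 0, 0], [1, 0, 0.5, 0, 0, 0, 0], [1, 0, 0.5, 0, 0, 0, 0], [1, 0, 0, 0, 0, 0, 0], [1, 0, 0, 0, 0, 0, 0]]}}

```text
time: 6.6
tool_pos: [0.4258, 0.0872, 0.0568]
tool_rot: [0.082, -0.082, 0.702, -0.702]
contact_force: [0.1, 0.1, -0.5]
gripper_width: 0.229
```

```bash
python3 -c "
from h import *
go(g2w(-.084,0,.0560),GY)"
```

```text
t 6.6 pos [0.4258 0.0872 0.0568] shift [-77.9   0.8  -1.5] turn about tool y -0.11 F [ 0.05  0.06 -0.45] M [0.034 0.001 0.003] w 0.229 j [ 0.03 -0.21  2.2   0.    1.15  1.37]
```

Emit:
{"op": "apply_moves", "data": {"moves": [[1, -5, 0, 0, 0, 0, 0], [1, -8, 0, -0.5, 0, 0, 0], [1, -8, 0, -0.5, 0, 0, 0], [1, -8, 0, 0, 0, 0, 0], [1, -8, 0, 0, 0, 0, 0], [1, -5, 0, 0, 0, 0, 0], [1, -3, 0, 0, 0, 0, 0], [1, 0, 0, 0, 0, 0, 0]]}}

```text
time: 7.4
tool_pos: [0.4697, 0.0986, 0.0568]
tool_rot: [0.082, -0.082, 0.702, -0.702]
contact_force: [0.3, 0.5, -0.5]
gripper_width: 0.232
```

```bash
python3 -c "
from h import *
go(g2w(-.084,0,.0560),GY)"
```

```text
t 7.4 pos [0.4697 0.0986 0.0568] shift [-32.6   0.8  -0.5] turn about tool y -0.11 F [ 0.35  0.46 -0.52] M [-0.044  0.019  0.02 ] w 0.232 j [ 0.05 -0.09  2.1   0.    1.13  1.39]
```

Emit:
{"op": "apply_moves", "data": {"moves": [[1, -5, 0, 0, 0, 0, 0], [1, -5, 0, 0, 0, 0, 0], [1, -5, 0, 0, 0, 0, 0], [1, -5, 0, 0, 0, 0, 0], [1, -3, 0, 0, 0, 0, 0], [1, -2, 0, 0, 0, 0, 0], [1, 0, 0, 0, 0, 0, 0]]}}

```text
time: 8.1
tool_pos: [0.4939, 0.1044, 0.0568]
tool_rot: [0.082, -0.082, 0.702, -0.702]
contact_force: [-0.0, 0.3, -0.1]
gripper_width: 0.23
```

```bash
python3 -c "
from h import *
go(g2w(-.084,0,.0560),GY)"
```

```text
t 8.1 pos [0.4939 0.1044 0.0568] shift [-7.7  0.8 -0.5] turn about tool y -0.11 F [-0.    0.29 -0.15] M [ 0.049  0.037 -0.023] w 0.23 j [ 0.06 -0.03  2.04  0.    1.13  1.4 ]
```

Emit:
{"op": "apply_moves", "data": {"moves": [[1, -1.5, 0, 0, 0, 0, 0], [1, -1.5, 0, 0, 0, 0, 0], [1, -1, 0, 0, 0, 0, 0], [1, -1, 0, 0, 0, 0, 0], [1, 0, 0, 0, 0, 0, 0]]}}

```text
time: 8.6
tool_pos: [0.4987, 0.1055, 0.0568]
tool_rot: [0.082, -0.082, 0.702, -0.702]
contact_force: [-0.7, -0.0, -0.7]
gripper_width: 0.228
```

Emit:
{"op": "apply_moves", "data": {"moves": [[1, -1, 0, 0, 0, 0, 0], [1, -0.5, 0, 0, 0, 0, 0], [1, 0, 0, 0, 0, 0, 0]]}}

```text
time: 8.9
tool_pos: [0.5001, 0.1058, 0.0568]
tool_rot: [-0.082, 0.082, -0.702, 0.702]
contact_force: [0.1, 1.0, -1.0]
gripper_width: 0.227
```

Emit:
{"op": "apply_moves", "data": {"moves": [[1, -0.5, 0, 0, 0, 0, 0], [1, -0.5, 0, 0, 0, 0, 0], [1, 0, 0, 0, 0, 0, 0]]}}

```text
time: 9.2
tool_pos: [0.5011, 0.1061, 0.0568]
tool_rot: [0.082, -0.082, 0.702, -0.702]
contact_force: [-0.5, -0.4, -1.2]
gripper_width: 0.23
```

Emit:
{"op": "apply_moves", "data": {"moves": [[1, -0.5, 0, 0, 0, 0, 0], [1, -0.5, 0, 0, 0, 0, 0], [1, 0, 0, 0, 0, 0, 0]]}}

```text
time: 9.5
tool_pos: [0.5019, 0.1063, 0.0567]
tool_rot: [-0.082, 0.082, -0.702, 0.702]
contact_force: [-1.0, -0.1, -0.9]
gripper_width: 0.225
```

Emit:
{"op": "apply_moves", "data": {"moves": [[1, -0.5, 0, 0, 0, 0, 0], [1, -0.5, 0, 0, 0, 0, 0], [1, 0, 0, 0, 0, 0, 0]]}}

```text
time: 9.8
tool_pos: [0.5019, 0.1064, 0.0562]
tool_rot: [-0.081, 0.083, -0.702, 0.702]
contact_force: [-3.0, -1.8, -0.0]
gripper_width: 0.232
```

```bash
python3 -c "
from h import *
go(g2w(-.084,0,.0560),GY)"
```

```text
t 9.8 pos [0.5019 0.1064 0.0562] shift [ 0.6  0.2 -0.4] turn about tool y -0.11 F [-3.03 -1.77 -0.02] M [-0.145  0.663 -0.083] w 0.232 j [ 0.06 -0.    2.02 -0.    1.13  1.4 ]
```

Emit:
{"op": "apply_moves", "data": {"moves": [[1, 0, 0.5, 0, 0, 0, 0], [0, 0, 0, 0, 0, 0, 0], [0, 0, 0, 0, 0, 0, 0], [0, 0, 0, 0, 0, 0, 0], [0, 0, 0, 0, 0, 0, 0], [0, 0, 0, 0, 0, 0, 0]]}}

```text
time: 10.4
tool_pos: [0.5033, 0.1065, 0.0566]
tool_rot: [0.083, -0.082, 0.702, -0.702]
contact_force: [1.3, 0.1, -0.1]
gripper_width: 0.497
```

```bash
python3 - <<'E'
from h import *
go(g2w(0,0,.250),GY)
a=manip.grab_frame("top");b=manip.grab_frame("scene")
cv2.imwrite("pics/t2.png",a);cv2.imwrite("pics/s2.png",b)
cv2.imwrite("pics/c4.png",cv2.resize(b[200:320,240:370],None,fx=5,fy=5,interpolation=cv2.INTER_CUBIC))
E
```

```text
t 10.4 pos [0.5033 0.1065 0.0566] shift [ -82.2 -193.3   -0.7] turn about tool y -0.12 F [ 1.31  0.12 -0.12] M [-0.006  0.013  0.032] w 0.497 j [ 0.06 -0.    2.02  0.    1.13  1.4 ]
```

View pics/c4.png

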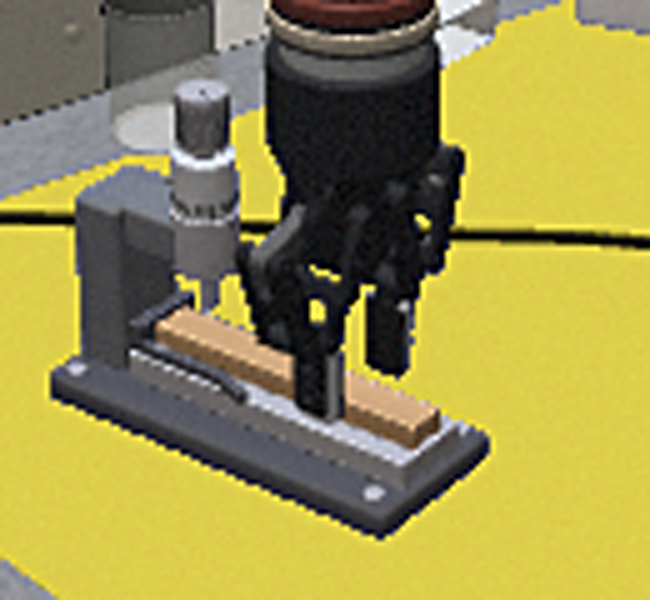

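```bash
python3 - <<'E'
from h import *
for q in [(-.125,.011,.042),(-.125,-.011,.042),(-.125,.011,.03),(-.128,.022,.030),(-.128,-.022,.030),(.025,.011,.042),(.0,0,.168)]:
    print(q,((w2px("scene",g2w(*q))-[240,200]+.5)*5-.5).round(1))
E
```

```text
(-0.125, 0.011, 0.042) [413.4 433.7]
(-0.125, -0.011, 0.042) [442.7 412.1]
(-0.125, 0.011, 0.03) [413.3 456.4]
(-0.128, 0.022, 0.03) [403.9 469.8]
(-0.128, -0.022, 0.03) [462.1 426.1]
(0.025, 0.011, 0.042) [156.2 328.1]
(0.0, 0, 0.168) [204.2  92.9]
```

Emit:
{"op": "apply_moves", "data": {"moves": [[0, 0, -15, 0, 0, 0, 0], [0, 0, -30, 0, 0, 0, 0], [0, 0, -40, 0, 0, 0, 0], [0, 0, -40, 0, 0, 0, 0], [0, 0, -40, 0, 0, 0, 0], [-0.3, 0, -28, 0, 0, 0, 0], [-0.3, -20, 0, 0, 0, 0, 0], [-0.3, -30, 0, 0, 0, 0, 0], [-0.3, -22, 0, 0, 0, 0, 0], [-0.3, -10, 0, -0.7, 0, 0, 0], [-0.3, 0, 0, 0, 0, -8, 0], [-0.3, 0, 0, 0, 0, -8, 0], [-0.3, 0, 0, 0, 0, -8, 0], [-0.3, 0, 0, 0, 0, -8, 0], [-0.3, 0, 0, 0, 0, -8, 0], [-0.3, 0, 0, 0, 0, -8, 0], [-0.3, 0, 0, 0, 0, -8, 0], [-0.3, 0, 0, 0, 0, -8, 0], [-0.3, 0, 0, 0, 0, -8, 0], [-0.3, 0, 0, 0, 0, -8, 0]]}}

```text
time: 12.5
tool_pos: [0.5821, 0.1261, 0.25]
tool_rot: [0.516, -0.516, 0.484, -0.484]
contact_force: [0.0, -1.0, -0.3]
gripper_width: 0.65
```

Emit:
{"op": "apply_moves", "data": {"moves": [[-0.3, 0, 0, 0, 0, -8, 0], [-0.3, 0, 0, 0, 0, -8, 0], [-0.3, 0, 0, 0, 0, -8, 0], [-0.3, 0, 0, 0, 0, -8, 0], [-0.3, 0, 0, 0, 0, -8, 0], [-0.3, 0, 0, 0, 0, -8, 0], [-0.3, 0, 0, 0, 0, -8, 0], [-0.3, 0, 0, 0, 0, -8, 0], [-0.3, 0, 0, 0, 0, -8, 0], [-0.3, 0, 0, 0, 0, -8, 0], [-0.3, 0, 0, 0, 0, -8, 0], [-0.3, 0, 0, 0, 0, -8, 0], [-0.3, 0, 0, 0, 0, -4, 0], [-0.3, 0, 0, 0, 0, 0, 0], [-0.3, 0, 0, 0, 0, 0, 0]]}}

```text
time: 14.0
tool_pos: [0.5823, 0.1261, 0.2498]
tool_rot: [-0.702, 0.702, 0.082, -0.082]
contact_force: [-0.2, 0.5, 0.1]
gripper_width: 0.65
```

```bash
python3 - <<'E'
from h import *
go(g2w(0,0,.163),GY+np.pi);print(rot().as_matrix().round(3))
b=manip.grab_frame("scene");cv2.imwrite("pics/s3.png",b)
cv2.imwrite("pics/c5.png",cv2.resize(b[190:300,245:365],None,fx=5,fy=5,interpolation=cv2.INTER_CUBIC))
for q in [(0,0,.168),(0,0,.140),(0,0,.108),(0,0,.078),(0,0,.0605),(0,0,.0505),(0,0,.0455),(0,0,.042),(.025,.0145,.036)]:
    print(q,((w2px("scene",g2w(*q))-[245,190]+.5)*5-.5).round(1))
E
```

```text
t 14.0 pos [0.5823 0.1261 0.2498] shift [ 0.6 86.8 -0.1] turn about tool y -0.2 F [-0.2   0.49  0.09] M [ 0.002 -0.007 -0.002] w 0.65 j [ 0.09 -0.02  1.68 -0.    1.47 -1.71]
[[ 0.973  0.    -0.229]
 [ 0.229  0.     0.973]
 [ 0.    -1.    -0.   ]]
(0, 0, 0.168) [179.2 142.9]
(0, 0, 0.14) [181.1 198.7]
(0, 0, 0.108) [183.1 261.1]
(0, 0, 0.078) [185.  318.2]
(0, 0, 0.0605) [186.1 350.9]
(0, 0, 0.0505) [186.7 369.4]
(0, 0, 0.0455) [187.  378.6]
(0, 0, 0.042) [187.2 385. ]
(0.025, 0.0145, 0.036) [126.8 392.2]
```

View pics/c5.png

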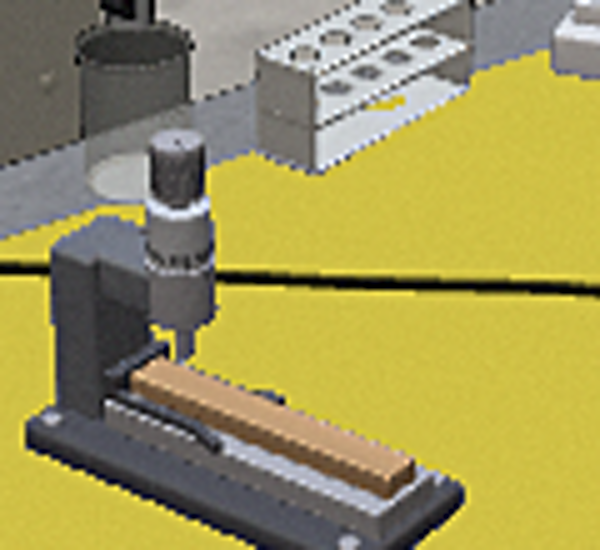

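Emit:
{"op": "apply_moves", "data": {"moves": [[-0.3, 0.6, 20, 0, 0, 0, 0], [-0.3, 0, 30, 0, 0, 0, 0], [-0.3, 0, 20, 0, 0, 0, 0], [-0.3, 0, 12, 0, 0, 0, 0], [-0.3, 0, 4, 0, 0, 0, 0], [-0.3, 0, 0, 0, 0, 0, 0]]}}

```text
time: 14.65
tool_pos: [0.5832, 0.1263, 0.1634]
tool_rot: [0.702, -0.702, -0.082, 0.082]
contact_force: [-0.0, 0.1, -0.5]
gripper_width: 0.652
```

Emit:
{"op": "apply_moves", "data": {"moves": [[1, 0, 0, 0, 0, 0, 0], [1, 0, 0, 0, 0, 0, 0], [1, 0, 0, 0, 0, 0, 0], [1, 0, 0, 0, 0, 0, 0], [1, 0, 0, 0, 0, 0, 0], [1, 0, 0, 0, 0, 0, 0], [1, 0, 0, 0, 0, 0, 0], [1, 0, 0, 0, 0, 0, 0]]}}

```text
time: 15.45
tool_pos: [0.5839, 0.127, 0.1652]
tool_rot: [0.703, -0.702, -0.083, 0.081]
contact_force: [-1.6, 3.0, 6.7]
gripper_width: 0.256
```

```bash
python3 -c "
from h import *
go(g2w(0,0,.163),GY+np.pi)"
```

```text
t 15.45 pos [0.5839 0.127  0.1652] shift [-1.1  2.2 -0.6] turn about tool y -0.11 F [-1.56  2.96  6.69] M [ 0.519  0.283 -0.058] w 0.256 j [ 0.09  0.05  1.76  0.    1.33 -1.72]
```

Emit:
{"op": "apply_moves", "data": {"moves": [[1, 0, -1.5, 0.7, 0, 0, 0], [1, 0, 0, 0, 0, 0, 0], [1, 0, 0, 0, 0, 4, 0], [1, 0, 0, 0, 0, 4, 0], [1, 0, 0, 0, 0, 4, 0], [1, 0, 0, 0, 0, 4, 0], [1, 0, 0, 0, 0, 4, 0], [1, 0, 0, 0, 0, 4, 0], [1, 0, 0, 0, 0, 0, 0], [1, 0, 0, 0, 0, 0, 0], [1, 0, 0, 0, 0, 0, 0]]}}

```text
time: 16.55
tool_pos: [0.5836, 0.1273, 0.1653]
tool_rot: [0.704, -0.704, 0.065, -0.066]
contact_force: [3.6, 3.8, 1.7]
gripper_width: 0.262
```

```bash
python3 -c "
from h import *
go(g2w(0,0,.163),GY+np.pi)"
```

```text
t 16.55 pos [0.5836 0.1273 0.1653] shift [-0.4  2.3 -1.2] turn about tool y -24.07 F [3.58 3.83 1.71] M [ 0.74  -0.553 -0.084] w 0.262 j [ 0.09  0.05  1.76  0.    1.33 -1.3 ]
```

Emit:
{"op": "apply_moves", "data": {"moves": [[1, 0.8, 0, 1.2, 0, 0, 0], [1, 0, 0, 0, 0, 4, 0], [1, 0, 0, 0, 0, 4, 0], [1, 0, 0, 0, 0, 4, 0], [1, 0, 0, 0, 0, 4, 0], [1, 0, 0, 0, 0, 4, 0], [1, 0, 0, 0, 0, 4, 0], [1, 0, 0, 0, 0, 0, 0], [1, 0, 0, 0, 0, 0, 0], [1, 0, 0, 0, 0, 0, 0]]}}

```text
time: 17.55
tool_pos: [0.584, 0.1278, 0.1653]
tool_rot: [-0.675, 0.675, -0.21, 0.21]
contact_force: [-0.6, 1.8, 5.4]
gripper_width: 0.255
```

```bash
python3 -c "
from h import *
go(g2w(0,0,.163),GY+np.pi)"
```

```text
t 17.55 pos [0.584  0.1278 0.1653] shift [ 0.1  2.3 -1.9] turn about tool y -48.04 F [-0.6   1.77  5.45] M [ 0.172  0.093 -0.117] w 0.255 j [ 0.09  0.06  1.76 -0.    1.33 -0.88]
```

Emit:
{"op": "apply_moves", "data": {"moves": [[1, 0, 0, 0, 0, 4, 0], [1, 0, 0, 0, 0, 4, 0], [1, 0, 0, 0, 0, 4, 0], [1, 0, 0, 0, 0, 4, 0], [1, 0, 0, 0, 0, 4, 0], [1, 0, 0, 0, 0, 4, 0], [1, 0, 0, 0, 0, 0, 0], [1, 0, 0, 0, 0, 0, 0], [1, 0, 0, 0, 0, 0, 0]]}}

```text
time: 18.45
tool_pos: [0.5842, 0.128, 0.1653]
tool_rot: [0.617, -0.617, 0.346, -0.346]
contact_force: [0.1, 3.0, 5.5]
gripper_width: 0.259
```

```bash
python3 - <<'E'
from h import *
go(g2w(0,0,.163),GY+np.pi)
b=manip.grab_frame("scene");cv2.imwrite("pics/s4.png",b)
a=cv2.imread("pics/s3.png")
c=[cv2.resize(i[225:290,255:320],None,fx=6,fy=6,interpolation=cv2.INTER_CUBIC) for i in(a,b)]
cv2.imwrite("pics/c6.png",np.hstack(c))
E
```

```text
t 18.45 pos [0.5842 0.128  0.1653] shift [ 0.9  2.3 -1.9] turn about tool y -71.99 F [0.12 3.03 5.51] M [ 0.365 -0.03  -0.157] w 0.259 j [ 0.09  0.06  1.76  0.    1.33 -0.46]
```

View pics/c6.png

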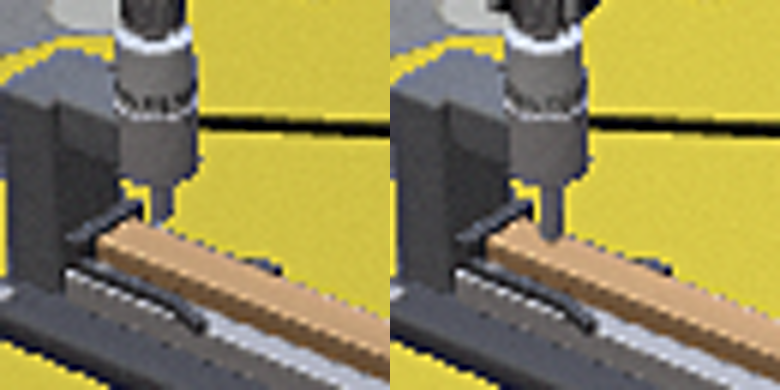

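Emit:
{"op": "apply_moves", "data": {"moves": [[1, 0, 0, 0, 0, 4, 0], [1, 0, 0, 0, 0, 4, 0], [1, 0, 0, 0, 0, 4, 0], [1, 0, 0, 0, 0, 0, 0], [1, 0, 0, 0, 0, 0, 0], [1, 0, 0, 0, 0, 0, 0]]}}

```text
time: 19.1
tool_pos: [0.5843, 0.1281, 0.1652]
tool_rot: [0.578, -0.577, 0.408, -0.408]
contact_force: [1.8, 2.0, 5.4]
gripper_width: 0.255
```

```bash
cat > r.py <<'E'
from h import *
go(g2w(0,0,.163),GY+np.pi)
E
python3 r.py
```

```text
t 19.1 pos [0.5843 0.1281 0.1652] shift [ 1.4  2.2 -1.8] turn about tool y -83.94 F [1.78 1.99 5.4 ] M [ 0.371 -0.112 -0.131] w 0.255 j [ 0.09  0.06  1.76  0.    1.33 -0.25]
```

Emit:
{"op": "apply_moves", "data": {"moves": [[1, 0, 0, 0, 0, 3, 0], [1, 0, 0, 0, 0, 3, 0], [1, 0, 0, 0, 0, 0, 0], [1, 0, 0, 0, 0, 0, 0], [1, 0, 0, 0, 0, 0, 0]]}}

```text
time: 19.6
tool_pos: [0.5843, 0.1281, 0.1652]
tool_rot: [0.556, -0.555, 0.437, -0.438]
contact_force: [1.1, 2.5, 5.2]
gripper_width: 0.261
```

```bash
python3 r.py
```

```text
t 19.6 pos [0.5843 0.1281 0.1652] shift [ 1.5  2.2 -1.8] turn about tool y -89.93 F [1.14 2.53 5.22] M [ 0.503 -0.139 -0.057] w 0.261 j [ 0.09  0.06  1.76  0.    1.33 -0.15]
```

```bash
cat > r.py <<'E'
from h import *
M=[];F=[]
for i in range(7):
    manip.grab_frame("scene");s=manip.state();M.append(s["ft_torque"][2]);F.append(s["contact_force"])
print("Mz",np.mean(M[1:]).round(4),"+-",np.std(M[1:]).round(3),"F",np.mean(F,0).round(1))
go(g2w(0,0,.163),GY+np.pi)
E
python3 r.py
```

```text
Mz -0.1189 +- 0.041 F [1.  2.6 4.7]
t 19.95 pos [0.5843 0.1281 0.1652] shift [ 1.5  2.2 -1.8] turn about tool y -89.93 F [1.08 2.66 4.64] M [ 0.443 -0.13  -0.156] w 0.257 j [ 0.09  0.06  1.76  0.    1.33 -0.15]
```

Emit:
{"op": "apply_moves", "data": {"moves": [[1, 0, 0, 0, 0, 3, 0], [1, 0, 0, 0, 0, 3, 0], [1, 0, 0, 0, 0, 0, 0]]}}

```text
time: 20.25
tool_pos: [0.5844, 0.1281, 0.1652]
tool_rot: [0.532, -0.531, 0.466, -0.466]
contact_force: [1.5, 1.7, 5.8]
gripper_width: 0.255
```

```bash
python3 r.py
```

```text
Mz -0.0924 +- 0.031 F [1.7 2.9 5.3]
t 20.6 pos [0.5844 0.1281 0.1652] shift [ 1.7  2.2 -1.7] turn about tool y -95.91 F [1.49 3.54 4.91] M [ 0.458 -0.232 -0.099] w 0.254 j [ 0.09  0.06  1.76  0.    1.33 -0.04]
```

Emit:
{"op": "apply_moves", "data": {"moves": [[1, 0, 0, 0, 0, 3, 0], [1, 0, 0, 0, 0, 3, 0], [1, 0, 0, 0, 0, 0, 0]]}}

```text
time: 20.9
tool_pos: [0.5845, 0.1281, 0.1652]
tool_rot: [0.507, -0.506, 0.493, -0.494]
contact_force: [1.9, 3.9, 4.8]
gripper_width: 0.254
```

```bash
python3 r.py
```

```text
Mz -0.1097 +- 0.029 F [2.  3.1 5.1]
t 21.25 pos [0.5845 0.1281 0.1652] shift [ 1.9  2.2 -1.5] turn about tool y -101.91 F [1.59 3.48 5.39] M [ 0.531 -0.277 -0.088] w 0.256 j [0.09 0.06 1.76 0.   1.33 0.06]
```

Emit:
{"op": "apply_moves", "data": {"moves": [[1, 0, 0, 0, 0, 3, 0], [1, 0, 0, 0, 0, 3, 0], [1, 0, 0, 0, 0, 0, 0]]}}

```text
time: 21.55
tool_pos: [0.5845, 0.1281, 0.1653]
tool_rot: [-0.481, 0.48, -0.519, 0.519]
contact_force: [2.0, 3.5, 5.0]
gripper_width: 0.256
```

```bash
python3 r.py
```

```text
Mz -0.1083 +- 0.027 F [2.7 2.9 5.4]
t 21.9 pos [0.5845 0.1281 0.1652] shift [ 2.   2.2 -1.4] turn about tool y -107.92 F [2.9  3.02 5.02] M [ 0.546 -0.43  -0.07 ] w 0.253 j [0.09 0.06 1.76 0.   1.33 0.17]
```

Emit:
{"op": "apply_moves", "data": {"moves": [[1, 0, 0, 0, 0, 3, 0], [1, 0, 0, 0, 0, 3, 0], [1, 0, 0, 0, 0, 0, 0]]}}

```text
time: 22.2
tool_pos: [0.5846, 0.1281, 0.1653]
tool_rot: [-0.453, 0.452, -0.543, 0.544]
contact_force: [3.2, 3.4, 4.4]
gripper_width: 0.259
```

```bash
python3 r.py
```

```text
Mz -0.075 +- 0.038 F [3.4 3.3 5.2]
t 22.55 pos [0.5846 0.1281 0.1652] shift [ 2.1  2.2 -1.2] turn about tool y -113.95 F [3.02 3.97 5.15] M [ 0.509 -0.564 -0.034] w 0.255 j [0.09 0.06 1.76 0.   1.33 0.27]
```

Emit:
{"op": "apply_moves", "data": {"moves": [[1, 0, 0, 0, 0, 3, 0], [1, 0, 0, 0, 0, 3, 0], [1, 0, 0, 0, 0, 0, 0]]}}

```text
time: 22.85
tool_pos: [0.5846, 0.1281, 0.1652]
tool_rot: [-0.424, 0.422, -0.566, 0.567]
contact_force: [4.5, 2.8, 4.9]
gripper_width: 0.258
```

```bash
python3 r.py
```

```text
Mz -0.0201 +- 0.007 F [3.7 3.1 4.8]
t 23.2 pos [0.5846 0.1281 0.1652] shift [ 2.2  2.2 -1. ] turn about tool y -119.95 F [3.28 2.75 5.37] M [ 0.528 -0.598 -0.012] w 0.26 j [0.09 0.06 1.76 0.   1.33 0.38]
```

Emit:
{"op": "apply_moves", "data": {"moves": [[1, 0, 0, 0, 0, 3, 0], [1, 0, 0, 0, 0, 3, 0], [1, 0, 0, 0, 0, 0, 0]]}}

```text
time: 23.5
tool_pos: [0.5847, 0.1281, 0.1652]
tool_rot: [-0.393, 0.392, -0.588, 0.588]
contact_force: [4.2, 2.7, 5.6]
gripper_width: 0.257
```

```bash
python3 r.py; python3 - <<'E'
from h import *
b=manip.grab_frame("scene");cv2.imwrite("pics/s5.png",b)
a=cv2.imread("pics/s4.png")
c=[cv2.resize(i[225:290,255:320],None,fx=6,fy=6,interpolation=cv2.INTER_CUBIC) for i in(a,b)]
cv2.imwrite("pics/c7.png",np.hstack(c))
E
```

```text
Mz 0.014 +- 0.031 F [3.9 3.3 4.7]
t 23.85 pos [0.5847 0.1281 0.1652] shift [ 2.4  2.2 -0.9] turn about tool y -125.94 F [4.28 3.26 4.85] M [ 0.554 -0.675  0.037] w 0.256 j [0.09 0.06 1.76 0.   1.33 0.48]
```

View pics/c7.png

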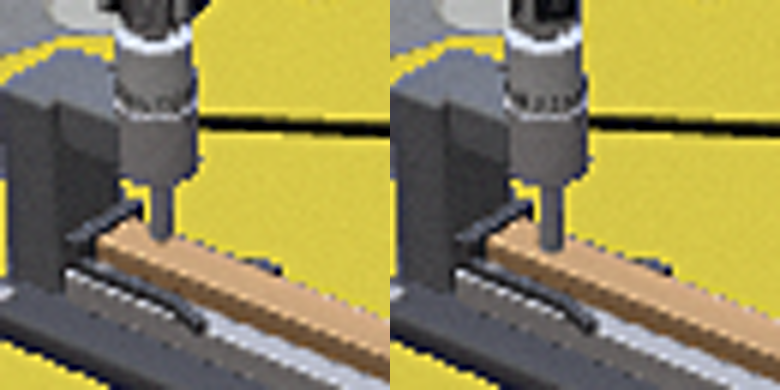

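Emit:
{"op": "apply_moves", "data": {"moves": [[1, 0, 0, 0, 0, 3, 0], [1, 0, 0, 0, 0, 2, 0], [1, 0, 0, 0, 0, 0, 0]]}}

```text
time: 24.2
tool_pos: [0.5848, 0.1281, 0.1653]
tool_rot: [-0.368, 0.366, -0.604, 0.605]
contact_force: [5.2, 3.3, 5.1]
gripper_width: 0.26
```

```bash
python3 r.py
```

```text
Mz 0.0588 +- 0.04 F [4.5 3.1 4.5]
t 24.55 pos [0.5847 0.1281 0.1652] shift [ 2.5  2.2 -0.7] turn about tool y -130.94 F [4.21 3.08 4.6 ] M [ 0.534 -0.646  0.114] w 0.257 j [0.09 0.06 1.76 0.   1.33 0.57]
```

```bash
cat > d.py <<'E'
from h import *
import sys
n=sys.argv[1]
cv2.imwrite(f"pics/{n}.png",np.mean([manip.grab_frame("scene") for _ in range(3)],0))
# thimble region in pixels
for f in ("s3","s4","s5","u1",n):
    i=cv2.imread(f"pics/{f}.png")
    if i is not None: print(f,[np.abs(i[236:246,275:287].astype(int)-cv2.imread(f"pics/{n}.png")[236:246,275:287]).mean().round(2)])
E
python3 d.py u1
```

```text
s3 [np.float64(8.37)]
s4 [np.float64(8.17)]
s5 [np.float64(1.85)]
u1 [np.float64(0.0)]
u1 [np.float64(0.0)][ WARN:0@2.785] global loadsave.cpp:1063 imwrite_ Unsupported depth image for selected encoder is fallbacked to CV_8U.
```

Emit:
{"op": "apply_moves", "data": {"moves": [[1, 0, 0, 0, 0, 3, 0], [1, 0, 0, 0, 0, 2, 0], [1, 0, 0, 0, 0, 0, 0]]}}

```text
time: 25.0
tool_pos: [0.5848, 0.128, 0.1652]
tool_rot: [-0.341, 0.339, -0.62, 0.62]
contact_force: [4.1, 2.8, 4.1]
gripper_width: 0.257
```

```bash
python3 r.py; python3 d.py u2
```

```text
Mz 0.0499 +- 0.027 F [4.4 3.2 4.7]
t 25.35 pos [0.5848 0.128  0.1652] shift [ 2.5  2.2 -0.5] turn about tool y -135.94 F [4.13 3.13 4.67] M [ 0.54  -0.741  0.002] w 0.257 j [0.09 0.06 1.76 0.   1.33 0.66]
s3 [np.float64(8.17)]
s4 [np.float64(8.12)]
s5 [np.float64(1.73)]
u1 [np.float64(1.38)]
u2 [np.float64(0.0)][ WARN:0@2.740] global loadsave.cpp:1063 imwrite_ Unsupported depth image for selected encoder is fallbacked to CV_8U.
```

The torque has levelled off and the thimble has stopped turning, so the clutch is slipping. I'll release and retreat.

Emit:
{"op": "apply_moves", "data": {"moves": [[-0.3, 0, 0, 0, 0, 0, 0], [-0.3, 0, 0, 0, 0, 0, 0], [-0.3, 0, 0, 0, 0, 0, 0], [-0.3, 0, 0, 0, 0, 0, 0], [-0.3, 0, 0, 0, 0, 0, 0], [-0.3, 0, 0, 0, 0, 0, 0], [-0.3, 0, -10, 0, 0, 0, 0], [-0.3, 0, -25, 0, 0, 0, 0], [-0.3, 0, -35, 0, 0, 0, 0], [-0.3, 0, -20, 0, 0, 0, 0], [-0.3, 0, 0, 0, 0, 0, 0], [-0.3, 0, 0, 0, 0, 0, 0]]}}

```text
time: 26.7
tool_pos: [0.5842, 0.128, 0.2556]
tool_rot: [-0.34, 0.339, -0.62, 0.621]
contact_force: [-0.7, -0.2, -0.1]
gripper_width: 0.647
```

```bash
python3 r.py; python3 d.py u3 2>/dev/null; python3 - <<'E'
from h import *
b=cv2.imread("pics/u3.png")
cv2.imwrite("pics/c8.png",cv2.resize(b[190:310,240:370],None,fx=5,fy=5,interpolation=cv2.INTER_CUBIC))
E
```

```text
Mz -0.0026 +- 0.021 F [-0.   0.2 -0.3]
t 27.05 pos [0.5836 0.128  0.2536] shift [ 1.7 90.6  0.6] turn about tool y -136.11 F [-0.14 -0.32  0.24] M [-0.     0.05  -0.015] w 0.651 j [ 0.09 -0.01  1.67  0.    1.48  0.66]
s3 [np.float64(7.79)]
s4 [np.float64(10.16)]
s5 [np.float64(4.11)]
u1 [np.float64(3.88)]
u3 [np.float64(0.0)]
```

View pics/c8.png

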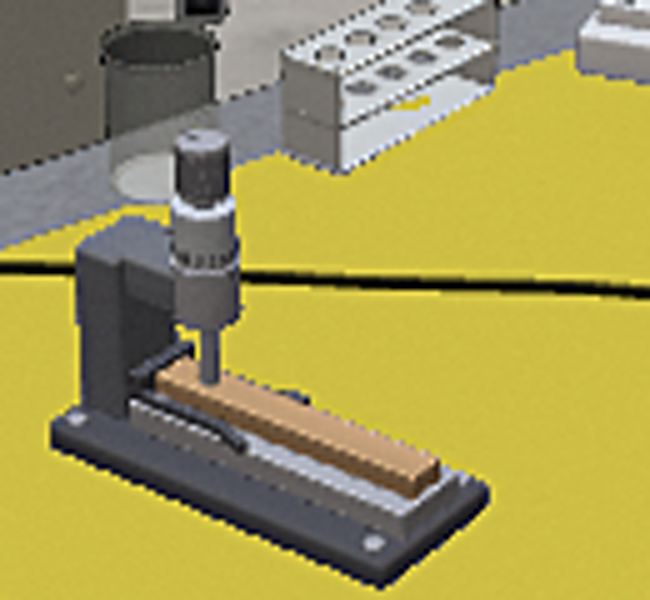

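```bash
python3 - <<'E'
from h import *
c=[cv2.resize(cv2.imread(f"pics/{n}.png")[222:272,266:296],None,fx=8,fy=8,interpolation=cv2.INTER_CUBIC) for n in("s5","u2","u3")]
cv2.imwrite("pics/c9.png",np.hstack(c))
g=[cv2.cvtColor(cv2.imread(f"pics/{n}.png"),6).astype(float) for n in("s4","s5","u1","u2","u3")]
for i in g: print([round(np.corrcoef(i[238:247,275:287].ravel(),j[238:247,275:287].ravel())[0,1],3) for j in g])
E
```

```text
[np.float64(1.0), np.float64(0.856), np.float64(0.86), np.float64(0.855), np.float64(0.86)]
[np.float64(0.856), np.float64(1.0), np.float64(0.996), np.float64(0.997), np.float64(0.996)]
[np.float64(0.86), np.float64(0.996), np.float64(1.0), np.float64(0.998), np.float64(0.998)]
[np.float64(0.855), np.float64(0.997), np.float64(0.998), np.float64(1.0), np.float64(0.998)]
[np.float64(0.86), np.float64(0.996), np.float64(0.998), np.float64(0.998), np.float64(1.0)]
```

View pics/c9.png

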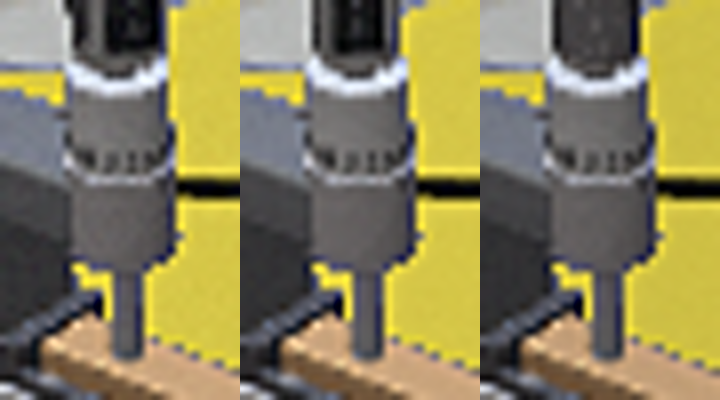

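The thimble marks are the same from 126° of cap turn onward and after release (correlation at least 0.996). So the screw stood still while the cap slipped, and it didn't spring back. I'm handing in.

```bash
python3 -c "
from plant import manip
print(manip.job_done())"
```

```text
the job is handed in; nothing more can be done
None
```

The strip is in the gauge, home against the stop and held by the spindle. I handed the job in at about 27 s of the 72 s; no verdict is reported.

- **Strip:** I slid it along the bed until it met the stop with about 3 N of push, then let go. In the scene picture its end was about 1 mm from where it should be when home, and it looked the same after the cap was turned.
- **Cap:** I turned it clockwise about 136° in one grip. The torque it gave back rose from about -0.11 to +0.05 N m, then levelled off (0.059, then 0.050). From 126° on, the thimble marks stood still, including after I released the cap. I estimate the clutch slipped about 0.2 rad of the 0.6 rad allowed.
- **At the end:** The gripper was open and clear above the gauge, with contact force near 0. I touched no bystander that I know of, but I took no last picture of all of them.

**Less certain checks:**
- The torque rose by about 0.16 N m, more than the 0.1 expected. That may be from a sideways load of about 5 N on the grip.
- The clamping force on the strip could not be measured directly. I infer it from the torque levelling off and the thimble standing still.

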